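Latch the board clamp

TASK

Close the draw latch of the circuit board clamp: take the latch's loop by its orange tab, hook its crossbar down into the slot behind the steel catch on the blue jaw, then press the red lever over until it lies fully flat, so that the latch pulls the jaw home against the board and stays shut by itself. The catch is adjustable and differs each time, so feel gently for the slot and for the lever's stop, forcing neither, and leave the other things on the bench where they are.

Things in the scene. Friction and masses are not known exactly. Their poses are not given: they have to be found in the camera images.
- fixture: The board clamp, fixed to the bench: aluminium base plate 235 x 110 x 16 mm carrying a green board. Origin on the bench, under the lever's pivot axis; x points along the base from lever to blue jaw, z up; the base spans x = -80 to +155 mm. The latch moves only in the x-z plane at y = 0, all its hinges along y. A grey pedestal 26 mm wide (x -43 to +19 mm, top 34 mm high) carries the lever.
- pivot (a point): The lever's pivot axis: 42 mm straight above the origin of the clamp.
- lever (a joint): Angle of the red lever: 0 = pressed flat on a rigid stop (handle level, pointing to the clamp's -x, away from the jaw), about 1.6 = upright, 2.7 = leaning far over towards the jaw. It starts at 1.8 to 2.1, stays where it is left (stiff pivot, about 0.035 N m) and follows along when the loop is moved.
- handle: The red handle of the lever: a bar 56 mm long, 22 mm wide, 6 mm thick, from 8 to 64 mm from the pivot axis. Origin on the pivot axis; its own -x points along it to the free end; its own z is the normal of the face to press (up when flat, towards the jaw when upright); that face is 7 mm from the pivot axis along z.
- handle_pad (a point): Point on the pressed face of the handle, 48 mm from the pivot axis, 16 mm from the free end: press about here. When flat it is 49 mm above the bench. Once hooked, pressing here takes about 1 to 8 N until the lever passes dead centre at about 0.2 rad; then the loop's pull helps to hold it shut, but push on to the stop. At 0.3 rad or less never push with more than 30 N.
- handle_end (a point): The free end of the handle, on its pressed face, 64 mm from the pivot axis.
- loop_pin (a point): The hinge pin of the loop on the lever, 18 mm from the pivot axis (17.6 mm towards the handle's free end, 3.7 mm to its under side). Two steel side rods, 4.4 mm thick at y = -18 and +18 mm, run from it to the crossbar. Its hinge is stiff (0.016 N m): the loop stays where it is left (starts 0.1 to 0.45 rad above level) and a slack loop is carried up with the lever, so draw the bar back under the hook before letting go.
- bar: Steel crossbar of the loop, 6 mm thick, 46 mm long (along y), with the orange tab. Origin at the bar's middle, 93 mm from the hinge pin; its own x points along the loop away from the pin, its own z along the tab. It can be pulled out along the loop by up to 20 mm against a spring (6 N, then 2.5 N per mm).
- loop_bar (a point): The middle of the crossbar.
- tab_grip (a point): Where to pinch the orange tab: 34 mm from the crossbar along the tab. The tab is 12 mm wide along y (pinch it across y, tool pointing down), 10 mm thick, and ends 46 mm from the crossbar; it may tilt between the fingers as the loop swings.
- stretch (a joint): How far the crossbar is pulled out along the loop against its spring, 0 to 0.02 m. With the latch shut it reads 0.002 to 0.015.
- jaw: The blue sliding jaw, 70 x 88 x 18 mm. Origin: middle of the lower edge of its front face, 16 mm above the bench; axes as the clamp's. Home (against the board): origin at x = 60 mm in the clamp's frame. It starts 1 to 5 mm farther out and slides at about 4 N.
- jaw_top (a point): Middle of the upper front edge of the jaw, 34 mm above the bench, 18 mm over the jaw's origin. On the jaw's top is screwed a steel catch plate 28 mm wide. Its profile along x: a raised land 28 mm long ending in the hook tip, a slot 10 mm wide at the mouth (undercut 4 mm beneath the hook), a second land 22 mm long.
- slot_zone (a point): Middle of the zone where the catch slot can be, at the lands' height, 28.5 mm along x from the jaw's origin; NOT the slot itself: the slot's middle lies anywhere from 6 mm before to 6 mm beyond it along x, unreported. Lands 47 mm, slot floor 37 mm above the bench: the crossbar's middle stands 50 mm high on a land, 40 mm in the slot. While the latch is open never press the bar on it with over 35 N.
- solder_spool: bystander: grey spool, 48 mm across, 30 mm high; leave alone
- flux_jar: bystander: small jar, 40 mm across, 40 mm high; leave alone
- spare_board: bystander: spare green circuit board 60 x 40 mm, 12 mm high; leave alone
- hex_key: bystander: L-shaped hex key 75 mm long, 7 mm thick; leave alone
- driver: bystander: screwdriver with a yellow handle; leave alone
- tip_cleaner: bystander: brass dome 76 mm across, 60 mm high; leave alone
- switch_box: bystander: black box 50 x 35 x 25 mm with a red button; leave alone

How it is judged:
On the way:
1. the loop's crossbar is down in the slot behind the catch while the lever is still up (z of loop_bar in the frame of fixture below 0.0465 m and x of loop_bar in the frame of jaw above 0.016 m and value of joint lever above 0.6 rad), for 0.2 s.
At the end, for the whole second after the job is handed in: The red lever lies flat (within 0.06 rad of its stop), the crossbar is in the slot behind the catch (below 46.5 mm above the bench, more than 16 mm along x from the jaw's origin) and pulled out by the latch's tension (more than 1.2 mm), the jaw is home within 1.5 mm, and all is at rest (value of joint lever below 0.06 rad and value of joint stretch above 0.0012 m and x of jaw in the frame of fixture below 0.0615 m and z of loop_bar in the frame of fixture below 0.0465 m and x of loop_bar in the frame of jaw above 0.016 m and linear speed of bar below 0.01 m/s); the robot touches nothing.
It fails at once if the crossbar is pressed on the catch or jaw with more than 35 N while the lever is still up (above 1.3 rad) (contact force between bar and jaw above 35 N and value of joint lever above 1.3 rad).
It fails at once if the lever is forced with more than 30 N at 0.3 rad or less (contact force between any of the arm, the fingers and handle above 30 N and value of joint lever below 0.3 rad).
It fails at once if a bystander is shifted by more than 25 mm (distance of any of solder_spool, flux_jar, spare_board, hex_key, driver, tip_cleaner, switch_box from where it was at the start of the episode above 0.025 m).
It also fails if it takes over 51 s, if anything falls off the work surface, if the arm or the gripper's body presses on something with over 40 N, if the wrist force passes 120 N, or if a joint passes its speed limit or range.

ROBOT

A 6-joint arm with a two-finger parallel gripper is mounted at the origin on the work surface. World frame = base frame: x ahead of the robot, y to its left, z up, the work surface at z = 0. Lengths are in m, angles in rad, forces in N, time in s.
With the tool pointing down it reaches from about 0.4 to 0.825 m from the base axis. Payload 7 kg.
Tool frame: the origin (TCP) lies between the finger pads; the fingertips stand 8 mm ahead of it and the grasp point (between the pads) lies 11 mm behind it; z points along the fingers, y is the line along which they close (so a half turn about z gives the same grasp; the last joint's range is limited). The gripper opens to 85 mm and grips with 20 to 120 N. Pads are 22 mm wide; open, the fingers measure 114 mm over their backs; the gripper's body (76 mm by 85 mm) begins 54 mm behind the grasp point. The pads swing forward as they close: fully open they stand 13 mm farther back than shut.
Start: joints at [1.509, 0.359, 0.012, 0, -1.224, -0.288], TCP at [0.231, 0.634, 0.239] pointing down, gripper open.
Joint ranges: [-3.07, 3.07], [-1.43, 2.12], [-1.02, 1.25], [-3.03, 1.67], [-3.05, -0], [-3.03, 3.03]. Speed limits (rad/s): [2.39, 2.39, 3.01, 3.14, 3.14, 3.14].

INTERFACE

Orientations are given as [roll, pitch, yaw] about the fixed x, y, z axes, in that order (R = Rz(yaw) Ry(pitch) Rx(roll)).
In Python, from station import status, imaging, r gives the robot as it stands.
- The arm moves only by the tool apply_moves, never from a script. Its argument "commands" is a list of rows, each a list of 7 numbers: the shift along the tool's x, y, z in mm, then the turn, a rotation vector about the tool's x, y, z in rad, then the opening, from 0 (shut) to 1 (fully open). In form: [[dx, dy, dz, ax, ay, az, claw], ...]. A call has 1 to 10 rows; each row is the pose to reach, as a shift and turn from the pose commanded when the call began, along the tool's axes at that moment; what a row does not reach only later rows make up. A row lasts 1/12 s, in which the tool goes at most 41.7 mm and 7.16 degrees, less where a joint would pass 70% of its speed; a pose out of reach is approached as far as the arm can. A call with a gripper value outside its range is refused whole. The fingers move at their own pace and stop on an object; the grip force is fixed at half the most. Time passes only in rows, so rows that repeat a pose let the fingers close. It gives the time, the measured TCP pose, the force, the opening and the grip force at its end, in the units of the state.
- status.get_state(): the state, without advancing time (a new reading comes with each control period).
- imaging.snapshot(name): name is "scene" or "top"; returns a dict with "frame" (384x512x3 uint8, red, green, blue), "fx", "fy", "cx", "cy" (pixels), "world_from_camera" (4x4, takes a point from camera to world coordinates). Camera axes: x right, y down, z forward; pixel columns grow to the right and rows downward; lengths in m; the calibration is good to about 2 mm. A picture is of the moment at which its call begins. There is no depth.
- r.close_job(): hands the job in; it is judged then, once.
The state is a dict: "t": time; "qpos": joint angles; "qd": joint speeds; "tau": joint torques, N m; "eef_pos": TCP position; "ee_rot": TCP orientation; "wrist_force": force on the tool from outside, world axes, zero at the start; "torque": the same for the moment, N m; "opening": opening from 0.0 (shut) to 1.0 (fully open); "grasp_force": force on a finger pad.
Only numpy, scipy, OpenCV 4.12 (cv2) and the standard library are available. Lean on these libraries where they do the work, as an engineer would, in place of code of your own. Each camera call takes 0.05 s, during which the arm holds its last target. There are 200 camera calls.

## Working session

There is one attempt and no reset: what is moved stays moved. The work goes in short steps, Python scripts to look and compute and a tool call to move; the robot and the scene stay as the last step left them, time stands still between calls to the robot, and variables do not carry over. Pictures are saved under pics/ and viewed, at most 10 in all, crops included, and the job is handed in when it is done.

Besides the shell and the picture viewer there is one more tool, called by a JSON object that holds its "method" and its "body". apply_moves: Moves the arm, as the interface text tells. Its arguments: {"type":"object","properties":{"commands":{"type":"array","items":{"type":"array","items":{"type":"number"}}}},"required":["commands"]}

```bash
mkdir -p pics; ls; cat > h.py <<'E'
import numpy as np, cv2
from station import status, imaging, r
def snap(n,f):
    s=imaging.snapshot(n); cv2.imwrite('pics/'+f,s['frame'][:,:,::-1]); return s
def ray(s,u,v):
    T=np.array(s['world_from_camera']); d=T[:3,:3]@np.array([(u-s['cx'])/s['fx'],(v-s['cy'])/s['fy'],1]); return T[:3,3],d
def atz(s,u,v,z):
    o,d=ray(s,u,v); return o+d*(z-o[2])/d[2]
def proj(s,p):
    T=np.linalg.inv(np.array(s['world_from_camera'])); c=T[:3,:3]@np.array(p)+T[:3,3]
    return np.array([s['fx']*c[0]/c[2]+s['cx'],s['fy']*c[1]/c[2]+s['cy']])
E
python3 - <<'E'
from h import *
import pickle
S={n:snap(n,n+'0.png') for n in('scene','top')}
pickle.dump(S,open('s0.pkl','wb'))
for n in S: print(n,S[n]['fx'],np.round(S[n]['world_from_camera'],3).tolist())
print(status.get_state())
E
```

```text
pics
scene 356.6364270241177 [[-0.321, 0.833, -0.451, 1.043], [0.947, 0.28, -0.157, 0.148], [-0.005, -0.478, -0.879, 0.912], [0.0, 0.0, 0.0, 1.0]]
top 356.62830622518425 [[0.04, -0.978, 0.203, 0.341], [-0.999, -0.04, 0.008, 0.0], [0.0, -0.203, -0.979, 1.235], [0.0, 0.0, 0.0, 1.0]]
{'t': 0.1, 'qpos': array([ 1.50905229e+00,  3.59320623e-01,  1.11771610e-02, -3.05443711e-04,
       -1.22409974e+00, -2.88119739e-01]), 'qd': array([-0.001861  , -0.00141615,  0.00066458,  0.00146085, -0.00084109,
        0.00046989]), 'tau': array([-1.18291136e-03, -5.84766304e+01,  2.94106150e+01,  6.95471272e+00,
       -3.23760920e-03,  9.29860562e-06]), 'eef_pos': array([0.23123949, 0.63372367, 0.23846607]), 'ee_rot': array([ 3.14012382e+00, -1.35847994e-04, -3.49967667e-01]), 'wrist_force': array([-1.07683958,  0.59460842,  0.41558954]), 'torque': array([-0.02235365, -0.02781942, -0.03307657]), 'grasp_force': 0.0, 'opening': 1.0024301954226627}
```

View pics/scene0.png

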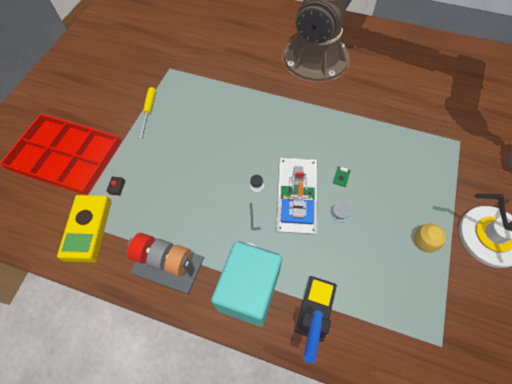

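View pics/top0.png

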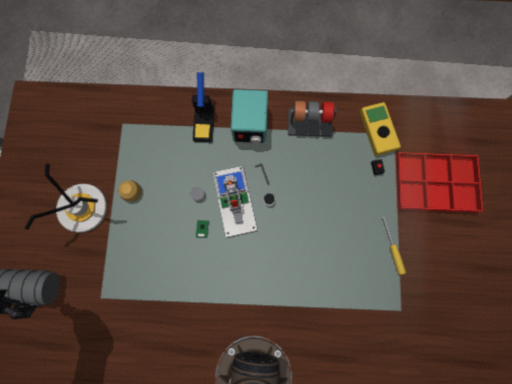

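The clamp is at about (297,195) in scene and (235,200) in top, with the jaw (blue) farther from the robot. Next I'll enlarge the clamp in both views.

```bash
python3 - <<'E'
from h import *
import pickle
a=cv2.imread('pics/scene0.png')[150:240,265:330]; b=cv2.imread('pics/top0.png')[160:245,205:265]
a=cv2.resize(a,None,fx=6.2,fy=6.2,interpolation=cv2.INTER_CUBIC);b=cv2.resize(b,None,fx=6.2,fy=6.2,interpolation=cv2.INTER_CUBIC)
h=max(len(a),len(b)); p=lambda i:cv2.copyMakeBorder(i,0,h-len(i),0,0,cv2.BORDER_CONSTANT)
o=np.hstack([p(a),p(b)]); print(o.shape,a.shape); cv2.imwrite('pics/c0.png',o)
E
```

```text
(558, 775, 3) (558, 403, 3)
```

View pics/c0.png

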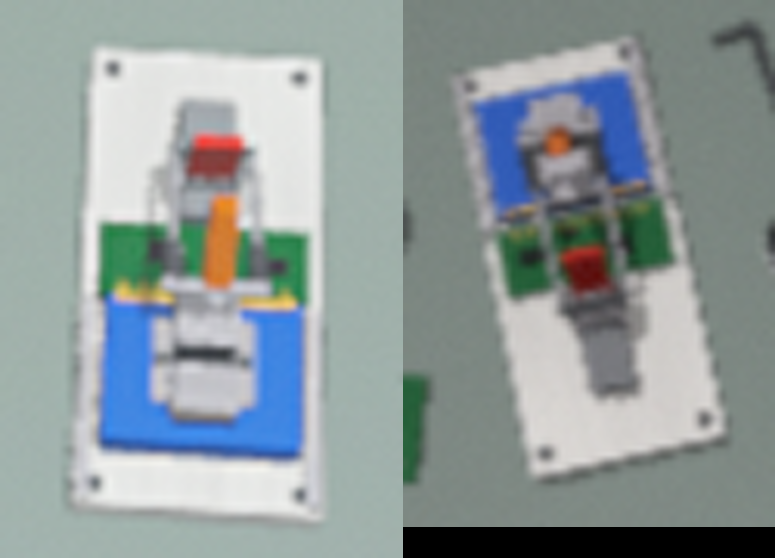

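```bash
cat > fit.py <<'E'
from h import *
import pickle
from scipy.optimize import least_squares
S=pickle.load(open('s0.pkl','rb'))
sc=lambda u,v:np.array([265+(u+.5)/6.2-.5,150+(v+.5)/6.2-.5]); tp=lambda u,v:np.array([205+(u-403+.5)/6.2-.5,160+(v+.5)/6.2-.5])
def w(f,p): c,s=np.cos(f[2]),np.sin(f[2]); return np.array([f[0]+c*p[0]-s*p[1],f[1]+s*p[0]+c*p[1],p[2]])
C=[(-.08,-.055,.016),(-.08,.055,.016),(.155,.055,.016),(.155,-.055,.016)]
A=[sc(96,48),sc(322,60),sc(320,515),sc(75,505)]; B=[tp(724,435),tp(535,478),tp(455,75),tp(634,38)]
def res(f,each=0):
    a=np.array([proj(S['scene'],w(f,c))-p for c,p in zip(C,A)]); b=np.array([proj(S['top'],w(f,c))-p for c,p in zip(C,B)])
    return np.concatenate([a,b]) if each else np.concatenate([a,b]).ravel()
E
python3 - <<'E'
from fit import *
f=least_squares(res,[.6,.07,.2]).x
print('fix',f.round(4)); R=res(f,1); print(R.round(2).tolist())
bs,bt=-R[:4].mean(0)*-1,R[4:].mean(0)   # bias per view
def kin(q,a):
    d=np.array([-np.cos(q),np.sin(q)]);n=np.array([np.sin(q),np.cos(q)]);o=np.array([0,.042])
    pin=o+.0176*d-.0037*n; bar=pin+.093*np.array([np.cos(a),np.sin(a)]); t=np.array([-np.sin(a),np.cos(a)])
    return dict(he=o+.064*d+.007*n,hb=o+.064*d+.001*n,bar=bar,tab=bar+.046*t,grip=bar+.034*t,pin=pin)
P=lambda v,p:proj(S[v],w(f,(p[0],0,p[1])))-(bs if v=='scene' else bt)
M=[('scene','he',sc(215,150)),('scene','bar',sc(218,289)),('scene','tab',sc(226,198)),('top','hb',tp(585,263)),('top','tab',tp(557,138))]
g=lambda x:np.concatenate([P(v,kin(*x)[k])-m for v,k,m in M])
x=least_squares(g,[1.95,.25]).x; print('q,a',x,g(x).reshape(-1,2).round(2).tolist())
K=kin(*x)
for k in K: print(k,K[k].round(4),w(f,(K[k][0],0,K[k][1])).round(4))
def fx(v,m,z):
    p=atz(S[v],*(m+(bs if v=='scene' else bt)),z); c,s=np.cos(f[2]),np.sin(f[2]); d=p[:2]-f[:2]; return (c*d[0]+s*d[1],-s*d[0]+c*d[1])
print('slot',fx('scene',sc(206,344),.047),fx('scene',sc(206,361),.047),'jaw',fx('scene',sc(204,301),.034),fx('top',tp(572,204),.034),'jawback',fx('scene',sc(200,448),.034))
E
```

```text
fix [0.5308 0.0836 0.2582]
[[-0.54, -0.34], [-0.14, -0.26], [0.79, 0.2], [-0.85, -0.75], [0.23, -0.1], [-0.82, -0.06], [-1.07, -0.17], [0.49, -0.68]]
q,a [1.83827021 0.37821141] [[1.03, -0.47], [-0.1, -0.09], [0.3, 0.7], [-0.33, -0.86], [0.1, 1.38]]
he [0.0237 0.1019] [0.5537 0.0897 0.1019]
hb [0.0179 0.1035] [0.5481 0.0882 0.1035]
bar [0.0875 0.0943] [0.6154 0.106  0.0943]
tab [0.0705 0.137 ] [0.599  0.1017 0.137 ]
grip [0.075  0.1259] [0.6033 0.1028 0.1259]
pin [0.0011 0.06  ] [0.5318 0.0839 0.06  ]
slot (np.float64(0.0903625945038683), np.float64(-0.0005205141882030709)) (np.float64(0.09850021933370454), np.float64(-0.0003735753973129023)) jaw (np.float64(0.06289048976382298), np.float64(-0.0007637197608827088)) (np.float64(0.06257772153109889), np.float64(0.0017529594819558191)) jawback (np.float64(0.13370355055888875), np.float64(-0.0011683170252539468))
```

```bash
cat >> h.py <<'E'
from scipy.spatial.transform import Rotation as Ro
F=np.array([.5308,.0836,.2582])
def fw(x,z,y=0):
    c,s=np.cos(F[2]),np.sin(F[2]); return np.array([F[0]+c*x-s*y,F[1]+s*x+c*y,z])
def where():
    st=status.get_state(); d=st['eef_pos']-[F[0],F[1],0]; c,s=np.cos(F[2]),np.sin(F[2])
    print('t',round(st['t'],2),'fix xyz mm',np.round([1e3*(c*d[0]+s*d[1]),1e3*(-s*d[0]+c*d[1]),1e3*d[2]],1),'rpy',st['ee_rot'].round(3),'F',st['wrist_force'].round(1),'op',round(st['opening'],3),'gf',st['grasp_force'])
def goto(p,yaw,rp=(np.pi,0)):
    st=status.get_state(); R=Ro.from_euler('xyz',st['ee_rot']); T=Ro.from_euler('xyz',[rp[0],rp[1],yaw])
    print((R.inv().apply(np.array(p)-st['eef_pos'])*1e3).round(1),(R.inv()*T).as_rotvec().round(4))
E
python3 -c "
from h import *
goto(fw(.075,.2),F[2])
where()"
```

```text
[531.6 371.2  39.1] [ 1.500e-03  3.000e-04 -6.082e-01]
t 0.1 fix xyz mm [-149.2  608.4  238.5] rpy [ 3.14 -0.   -0.35] F [-1.1  0.6  0.4] op 1.002 gf 0.0
```

{"method": "apply_moves", "body": {"commands": [[320,223,0,0,0,-0.36,0.5],[320,223,0,0,0,-0.36,0.5],[320,223,0,0,0,-0.36,0.5],[320,223,0,0,0,-0.36,0.5],[320,223,0,0,0,-0.36,0.5],[320,223,0,0,0,-0.36,0.5],[320,223,0,0,0,-0.36,0.5],[320,223,0,0,0,-0.36,0.5],[531,371,20,0,0,-0.608,0.5],[531,371,39,0,0,-0.608,0.5]]}}

```text
t: 0.93
eef_pos: [0.4677, 0.2971, 0.2323]
ee_rot: [-3.141, -0.001, 0.245]
wrist_force: [0.5, 0.8, -0.5]
opening: 0.501
grasp_force: 0.0
```

```bash
python3 -c "
from h import *
goto(fw(.075,.2),F[2])
where()"
```

```text
[ 84.3 221.5  32.2] [-0.0006 -0.0009 -0.0128]
t 0.93 fix xyz mm [ -6.5 222.5 232.3] rpy [-3.141e+00 -1.000e-03  2.450e-01] F [ 0.5  0.8 -0.5] op 0.501 gf 0.0
```

{"method": "apply_moves", "body": {"commands": [[70,190,22,0,0,-0.01,0.5],[70,190,22,0,0,-0.01,0.5],[70,190,22,0,0,-0.01,0.5],[70,190,22,0,0,-0.01,0.5],[70,190,22,0,0,-0.01,0.5],[70,190,22,0,0,-0.01,0.5],[70,190,22,0,0,-0.01,0.5],[70,190,22,0,0,-0.01,0.5]]}}

```text
t: 1.6
eef_pos: [0.5799, 0.1307, 0.2094]
ee_rot: [3.142, 0.001, 0.249]
wrist_force: [0.6, -0.3, 0.4]
opening: 0.502
grasp_force: 0.0
```

```bash
python3 -c "
from h import *
goto(fw(.075,.16),F[2])
where()"
```

```text
[15.9 32.8 49.4] [ 0.0001  0.0009 -0.0089]
t 1.6 fix xyz mm [ 59.5  33.  209.4] rpy [3.142e+00 1.000e-03 2.490e-01] F [ 0.6 -0.3  0.4] op 0.502 gf 0.0
```

{"method": "apply_moves", "body": {"commands": [[16,33,49,0,0,-0.009,0.5],[16,33,49,0,0,-0.009,0.5],[16,33,49,0,0,-0.009,0.5],[16,33,49,0,0,-0.009,0.5],[16,33,49,0,0,-0.009,0.5]]}}

```text
t: 2.02
eef_pos: [0.6038, 0.1043, 0.1618]
ee_rot: [3.142, -0.001, 0.261]
wrist_force: [-0.1, -0.4, 0.4]
opening: 0.503
grasp_force: 0.0
```

```bash
cat >> h.py <<'E'
def look(f,x=.07,z=.08,half=(32,45)):
    o=[]
    for n in('scene','top'):
        s=imaging.snapshot(n); u,v=proj(s,fw(x,z)).astype(int); im=s['frame'][v-half[1]:v+half[1],u-half[0]:u+half[0],::-1]
        print(n,'offset',u-half[0],v-half[1]); o.append(cv2.resize(im,None,fx=6,fy=6,interpolation=cv2.INTER_CUBIC))
    cv2.imwrite('pics/'+f,np.hstack(o))
E
python3 -c "
from h import *
look('c1.png',.07,.12)
goto(fw(.075,.117),F[2])
where()"
```

```text
scene offset 268 140
top offset 197 139
[-1.2  1.4 45.4] [-0.0003 -0.0023  0.0028]
t 2.12 fix xyz mm [ 76.1   1.3 162.4] rpy [-3.141e+00 -2.000e-03  2.610e-01] F [0.  0.  0.7] op 0.498 gf 0.0
```

View pics/c1.png

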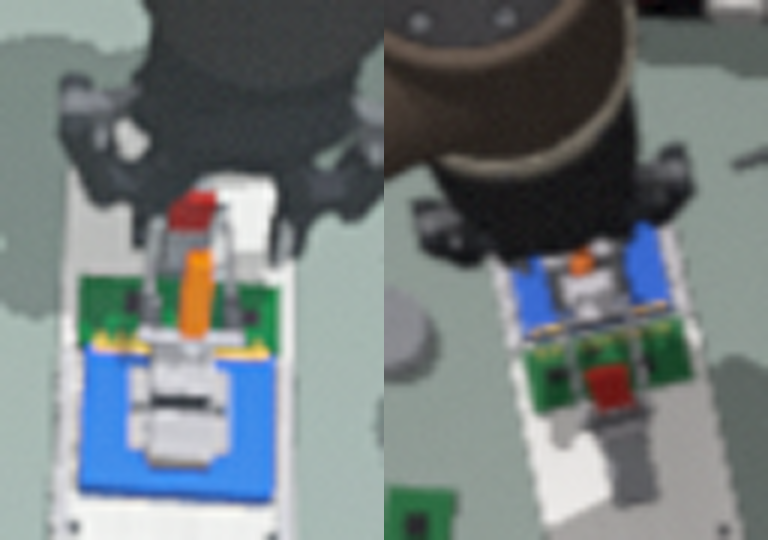

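Both fingers straddle the tab: tips are at about (140,245) and (285,240) in the left crop, and the tab top is at (200,255). Descending to grip.

{"method": "apply_moves", "body": {"commands": [[-1,1,15,0,0,0,0.5],[-1,1,30,0,0,0,0.5],[-1,1,45,0,0,0,0.5],[-1,1,45,0,0,0,0.5],[-1,1,45,0,0,0,0.0],[-1,1,45,0,0,0,0.0],[-1,1,45,0,0,0,0.0],[-1,1,45,0,0,0,0.0],[-1,1,45,0,0,0,0.0],[-1,1,45,0,0,0,0.0]]}}

```text
t: 2.95
eef_pos: [0.6042, 0.1019, 0.1171]
ee_rot: [3.142, -0.003, 0.26]
wrist_force: [2.5, -1.9, 3.3]
opening: 0.125
grasp_force: 62.9
```

```bash
python3 -c "
from h import *
look('c2.png',.07,.1)
where()"
```

```text
scene offset 267 143
top offset 198 140
t 3.05 fix xyz mm [ 75.7  -1.  116.9] rpy [ 3.141e+00 -3.000e-03  2.600e-01] F [ 4.2 -0.8  3.9] op 0.119 gf 63.02715539932251
```

View pics/c2.png

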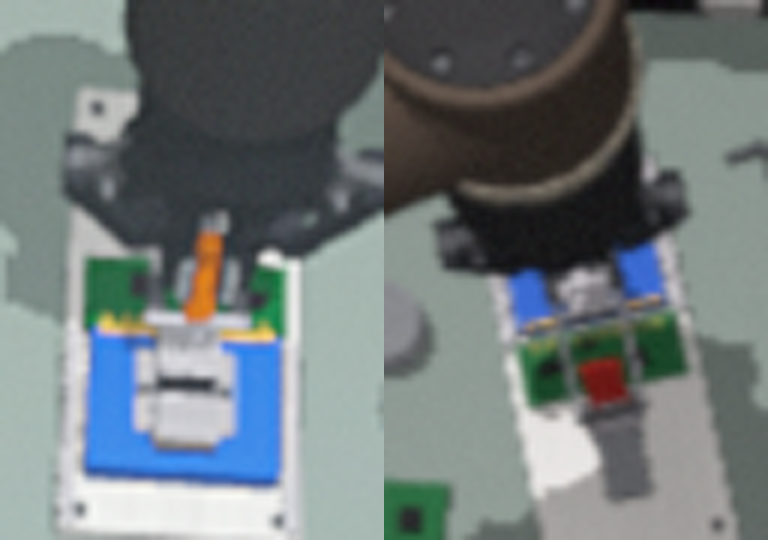

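```bash
cat >> h.py <<'E'
B0=np.array([87.5,94.3]); A0=.378; T0=np.array([75.7,116.9])
def loop(b):
    b=np.array(b,float); d=b-[0,42]; D=np.hypot(*d); Rp=np.hypot(17.6,3.7)
    L=93; an=np.arctan2(d[1],d[0])+np.arccos(np.clip((Rp**2+D**2-L*L)/(2*Rp*D),-1,1))
    pin=np.array([0,42])+Rp*np.array([np.cos(an),np.sin(an)]); q=np.pi-(an-np.arctan2(3.7,17.6))
    return np.arctan2(b[1]-pin[1],b[0]-pin[0]),q
def tool(bx,bz):
    a,q=loop((bx,bz)); D=A0-a; r=T0-B0; c,s=np.cos(D),np.sin(D)
    return np.array([bx+c*r[0]+s*r[1],bz-s*r[0]+c*r[1]]),D,a,q
def gobar(bx,bz,y=-.001):
    t,D,a,q=tool(bx,bz); print('a,q,tilt',round(a,3),round(q,3),round(D,3)); st=status.get_state()
    T=Ro.from_euler('z',F[2])*Ro.from_euler('y',D)*Ro.from_euler('x',np.pi); R=Ro.from_euler('xyz',st['ee_rot'])
    print((R.inv().apply(fw(t[0]/1e3,t[1]/1e3,y)-st['eef_pos'])*1e3).round(1),(R.inv()*T).as_rotvec().round(4))
E
python3 -c "
from h import *
print(loop(B0))
for z in (85,75,65,58,54,50,40): gobar(94.4,z)"
```

```text
(np.float64(0.37828517421470614), np.float64(1.8378238329064416))
a,q,tilt 0.28 2.062 0.098
[9.1 0.  8.3] [ 0.0002 -0.1003  0.0015]
a,q,tilt 0.164 1.926 0.214
[11.9  0.  17.3] [ 0.0003 -0.2164  0.0015]
a,q,tilt 0.055 1.864 0.323
[14.6  0.  26.8] [ 0.0004 -0.326   0.0015]
a,q,tilt -0.021 1.857 0.399
[16.5  0.  33.5] [ 4.000e-04 -4.014e-01  1.500e-03]
a,q,tilt -0.064 1.866 0.442
[17.6  0.  37.5] [ 0.0005 -0.4443  0.0015]
a,q,tilt -0.106 1.885 0.484
[18.6  0.  41.5] [ 0.0005 -0.4871  0.0015]
a,q,tilt -0.213 1.974 0.591
[21.3  0.  51.6] [ 0.0006 -0.5935  0.0015]
```

{"method": "apply_moves", "body": {"commands": [[4.5,0,4,0,-0.05,0,0],[9,0,8.3,0,-0.1,0,0],[10.5,0,13,0,-0.16,0,0],[12,0,17.3,0,-0.216,0,0],[13.3,0,22,0,-0.27,0,0],[14.6,0,26.8,0,-0.326,0,0],[16.5,0,33.5,0,-0.4,0,0],[16.5,0,33.5,0,-0.4,0,0]]}}

```text
t: 3.72
eef_pos: [0.6189, 0.1056, 0.0788]
ee_rot: [3.14, 0.41, 0.259]
wrist_force: [2.2, -2.0, 6.9]
opening: 0.127
grasp_force: 63.7
```

```bash
python3 -c "
from h import *
look('c3.png',.08,.06)
where()
for z in (58,54,52,50,48,46,43,40): gobar(94.4,z)"
```

```text
scene offset 266 154
top offset 198 140
t 3.82 fix xyz mm [90.5 -1.2 80.9] rpy [3.141 0.405 0.259] F [ 0.5 -2.2  4.8] op 0.125 gf 62.98812747001648
a,q,tilt -0.021 1.857 0.399
[ 0.7 -0.2 -3. ] [0.0013 0.0058 0.0007]
a,q,tilt -0.064 1.866 0.442
[ 3.2 -0.2  0.2] [ 0.0013 -0.0371  0.0007]
a,q,tilt -0.085 1.875 0.463
[ 4.5 -0.2  1.8] [ 0.0013 -0.0585  0.0007]
a,q,tilt -0.106 1.885 0.484
[ 5.8 -0.2  3.4] [ 0.0014 -0.0799  0.0006]
a,q,tilt -0.128 1.898 0.506
[ 7.1 -0.2  5. ] [ 0.0014 -0.1013  0.0006]
a,q,tilt -0.149 1.914 0.527
[ 8.4 -0.2  6.7] [ 0.0014 -0.1226  0.0006]
a,q,tilt -0.181 1.941 0.559
[10.3 -0.2  9.1] [ 0.0014 -0.1545  0.0006]
a,q,tilt -0.213 1.974 0.591
[12.3 -0.2 11.7] [ 0.0014 -0.1862  0.0006]
```

View pics/c3.png

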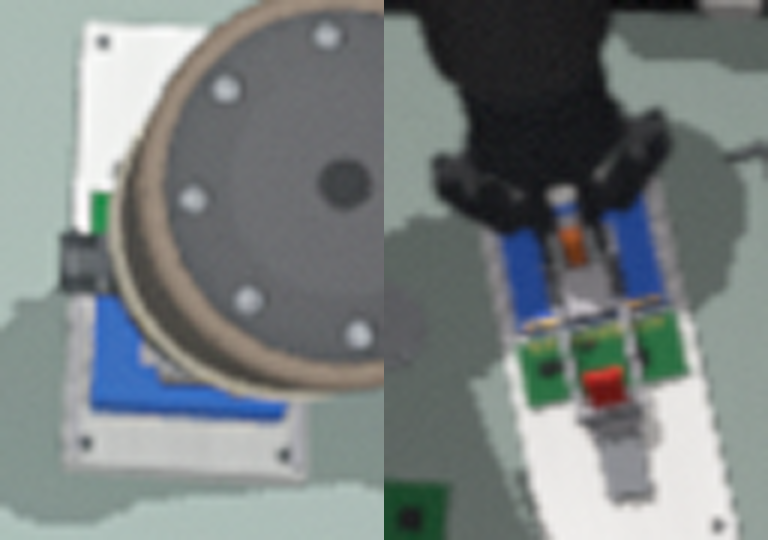

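The scene view is now blocked by the wrist. The top view shows the tab base at about (573,262), over the catch. I'll probe down slowly.

{"method": "apply_moves", "body": {"commands": [[1.9,0,-1.4,0,-0.015,0,0],[3.2,0,0.2,0,-0.037,0,0],[4.5,0,1.8,0,-0.058,0,0],[4.5,0,1.8,0,-0.058,0,0],[4.5,0,1.8,0,-0.058,0,0]]}}

```text
t: 4.23
eef_pos: [0.6219, 0.1066, 0.078]
ee_rot: [3.141, 0.46, 0.259]
wrist_force: [-1.6, -4.5, -1.2]
opening: 0.127
grasp_force: 62.1
```

```bash
python3 -c "
from h import *
where()
for z in (52,50,49,48,47,46,43,40): gobar(94.4,z)"
```

```text
t 4.23 fix xyz mm [94. -1. 78.] rpy [3.141 0.46  0.259] F [-1.6 -4.5 -1.2] op 0.127 gf 62.0913290977478
a,q,tilt -0.085 1.875 0.463
[0.2 0.  0.4] [ 0.0006 -0.0026  0.0008]
a,q,tilt -0.106 1.885 0.484
[1.6 0.  2. ] [ 0.0006 -0.024   0.0008]
a,q,tilt -0.117 1.892 0.495
[2.2 0.  2.8] [ 0.0007 -0.0347  0.0008]
a,q,tilt -0.128 1.898 0.506
[2.9 0.  3.5] [ 0.0007 -0.0454  0.0008]
a,q,tilt -0.138 1.906 0.516
[3.6 0.  4.3] [ 0.0007 -0.0561  0.0008]
a,q,tilt -0.149 1.914 0.527
[4.3 0.  5.1] [ 0.0007 -0.0667  0.0008]
a,q,tilt -0.181 1.941 0.559
[6.4 0.  7.5] [ 0.0007 -0.0986  0.0008]
a,q,tilt -0.213 1.974 0.591
[8.5 0.  9.9] [ 0.0007 -0.1304  0.0008]
```

Go to z≈49, then check the force.

{"method": "apply_moves", "body": {"commands": [[0.9,0,1.2,0,-0.013,0,0],[1.6,0,2,0,-0.024,0,0],[2.2,0,2.8,0,-0.035,0,0],[2.2,0,2.8,0,-0.035,0,0]]}}

```text
t: 4.57
eef_pos: [0.6232, 0.1071, 0.0749]
ee_rot: [3.141, 0.494, 0.259]
wrist_force: [-1.2, -3.6, -1.8]
opening: 0.127
grasp_force: 62.1
```

{"method": "apply_moves", "body": {"commands": [[0.7,0,0.8,0,-0.01,0,0],[0.7,0,0.8,0,-0.01,0,0],[0.7,0,0.8,0,-0.01,0,0]]}}

```text
t: 4.82
eef_pos: [0.6235, 0.1072, 0.0743]
ee_rot: [3.142, 0.503, 0.259]
wrist_force: [0.3, -2.9, -3.1]
opening: 0.123
grasp_force: 62.0
```

```bash
python3 -c "
from h import *
where()
for z in (50,49,48,47,46,45,43,40): gobar(94.4,z)"
```

```text
t 4.82 fix xyz mm [95.6 -0.9 74.3] rpy [3.142 0.503 0.259] F [ 0.3 -2.9 -3.1] op 0.123 gf 62.037692070007324
a,q,tilt -0.106 1.885 0.484
[-1.6  0.1 -0.5] [0.0007 0.0183 0.0011]
a,q,tilt -0.117 1.892 0.495
[-0.9  0.1  0.3] [0.0007 0.0076 0.0011]
a,q,tilt -0.128 1.898 0.506
[-0.1  0.1  1. ] [ 0.0007 -0.0031  0.0011]
a,q,tilt -0.138 1.906 0.516
[0.6 0.1 1.8] [ 0.0007 -0.0137  0.0011]
a,q,tilt -0.149 1.914 0.527
[1.3 0.1 2.5] [ 0.0007 -0.0244  0.0011]
a,q,tilt -0.16 1.922 0.538
[2.  0.1 3.3] [ 0.0007 -0.035   0.0011]
a,q,tilt -0.181 1.941 0.559
[3.5 0.1 4.8] [ 0.0007 -0.0563  0.0011]
a,q,tilt -0.213 1.974 0.591
[5.7 0.1 7.1] [ 0.0007 -0.088   0.0011]
```

{"method": "apply_moves", "body": {"commands": [[0,0,1,0,-0.004,0,0],[0.6,0,1.8,0,-0.014,0,0],[0.6,0,1.8,0,-0.014,0,0]]}}

```text
t: 5.07
eef_pos: [0.6235, 0.1072, 0.0725]
ee_rot: [3.141, 0.517, 0.26]
wrist_force: [2.6, -2.1, -1.1]
opening: 0.126
grasp_force: 62.4
```

{"method": "apply_moves", "body": {"commands": [[0.7,0,0.8,0,-0.011,0,0],[0.7,0,0.8,0,-0.011,0,0]]}}

```text
t: 5.23
eef_pos: [0.6235, 0.1072, 0.0712]
ee_rot: [3.141, 0.528, 0.26]
wrist_force: [2.7, -2.3, 0.0]
opening: 0.12
grasp_force: 62.5
```

{"method": "apply_moves", "body": {"commands": [[0.7,0,0.8,0,-0.011,0,0],[0.7,0,0.8,0,-0.011,0,0]]}}

```text
t: 5.4
eef_pos: [0.6235, 0.1072, 0.0701]
ee_rot: [3.141, 0.54, 0.259]
wrist_force: [2.5, -3.8, -0.9]
opening: 0.123
grasp_force: 62.5
```

```bash
python3 -c "
from h import *
where()
for z in (50,49,48,47,46,45,44,43,40): gobar(94.4,z)"
```

```text
t 5.4 fix xyz mm [95.7 -0.9 70.1] rpy [3.141 0.54  0.259] F [ 2.5 -3.8 -0.9] op 0.123 gf 62.50488996505737
a,q,tilt -0.106 1.885 0.484
[-3.8  0.1 -4.1] [0.0007 0.0555 0.0011]
a,q,tilt -0.117 1.892 0.495
[-3.   0.1 -3.3] [0.0007 0.0448 0.0011]
a,q,tilt -0.128 1.898 0.506
[-2.3  0.1 -2.6] [0.0007 0.0341 0.0011]
a,q,tilt -0.138 1.906 0.516
[-1.5  0.1 -1.9] [0.0007 0.0234 0.0011]
a,q,tilt -0.149 1.914 0.527
[-0.8  0.1 -1.2] [0.0008 0.0128 0.001 ]
a,q,tilt -0.16 1.922 0.538
[-0.   0.1 -0.4] [0.0008 0.0021 0.001 ]
a,q,tilt -0.17 1.931 0.548
[0.7 0.1 0.3] [ 0.0008 -0.0085  0.001 ]
a,q,tilt -0.181 1.941 0.559
[1.5 0.1 1. ] [ 0.0008 -0.0191  0.001 ]
a,q,tilt -0.213 1.974 0.591
[3.7 0.1 3.3] [ 0.0008 -0.0509  0.001 ]
```

{"method": "apply_moves", "body": {"commands": [[0.7,0,0.3,0,-0.008,0,0],[1.5,0,1,0,-0.019,0,0],[1.5,0,1,0,-0.019,0,0]]}}

```text
t: 5.65
eef_pos: [0.6238, 0.1072, 0.0681]
ee_rot: [3.142, 0.56, 0.259]
wrist_force: [0.0, -3.3, 0.2]
opening: 0.126
grasp_force: 62.3
```

{"method": "apply_moves", "body": {"commands": [[0.7,0,0.8,0,-0.011,0,0],[0.7,0,0.8,0,-0.011,0,0]]}}

```text
t: 5.82
eef_pos: [0.624, 0.1073, 0.0672]
ee_rot: [3.142, 0.571, 0.259]
wrist_force: [-0.4, -3.6, -1.6]
opening: 0.125
grasp_force: 62.3
```

{"method": "apply_moves", "body": {"commands": [[0.7,0,0.8,0,-0.011,0,0],[0.7,0,0.8,0,-0.011,0,0]]}}

```text
t: 5.98
eef_pos: [0.6242, 0.1074, 0.0662]
ee_rot: [3.141, 0.582, 0.259]
wrist_force: [-0.3, -3.1, -1.2]
opening: 0.123
grasp_force: 62.2
```

```bash
python3 -c "
from h import *
where()
for z in (42,41,40,39,38): gobar(94.4,z)
print(tool(94.4,41)[0],tool(90,41)[0])"
```

```text
t 5.98 fix xyz mm [96.4 -0.8 66.2] rpy [3.141 0.582 0.259] F [-0.3 -3.1 -1.2] op 0.123 gf 62.24003076553345
a,q,tilt -0.192 1.951 0.57
[-0.4  0.2 -1.1] [0.0007 0.012  0.0009]
a,q,tilt -0.202 1.962 0.58
[ 0.4  0.2 -0.4] [0.0007 0.0014 0.0009]
a,q,tilt -0.213 1.974 0.591
[1.1 0.2 0.3] [ 0.0007 -0.0092  0.0009]
a,q,tilt -0.223 1.986 0.601
[1.9 0.2 1. ] [ 0.0007 -0.0197  0.0009]
a,q,tilt -0.234 1.998 0.612
[2.7 0.2 1.7] [ 0.0007 -0.0302  0.0009]
[96.92113075 66.37013795] [92.59742468 66.36244044]
```

The bar is in the slot at z≈40.5 without contact. Next I'll draw it back under the hook.

{"method": "apply_moves", "body": {"commands": [[-0.8,0,0.6,0,0,0,0],[-1.7,0,1.1,0,0,0,0],[-2.5,0,1.6,0,0,0,0],[-2.5,0,1.6,0,0,0,0]]}}

```text
t: 6.32
eef_pos: [0.622, 0.1068, 0.0671]
ee_rot: [-3.142, 0.578, 0.26]
wrist_force: [4.1, -3.0, -1.1]
opening: 0.124
grasp_force: 62.4
```

{"method": "apply_moves", "body": {"commands": [[-0.8,0,0.6,0,0,0,0],[-1.7,0,1.1,0,0,0,0],[-1.7,0,1.1,0,0,0,0]]}}

```text
t: 6.57
eef_pos: [0.621, 0.1065, 0.0671]
ee_rot: [3.141, 0.576, 0.26]
wrist_force: [8.3, -2.6, -1.6]
opening: 0.123
grasp_force: 62.7
```

```bash
python3 -c "
from h import *
where()
for z in (42,41,40): gobar(90,z)"
```

```text
t 6.57 fix xyz mm [93.  -0.9 67.1] rpy [3.141 0.576 0.26 ] F [ 8.3 -2.6 -1.6] op 0.123 gf 62.69403576850891
a,q,tilt -0.194 1.708 0.572
[-0.8  0.1  0.1] [0.0009 0.0039 0.0012]
a,q,tilt -0.205 1.72 0.583
[0.  0.1 0.8] [ 0.0009 -0.0072  0.0012]
a,q,tilt -0.216 1.732 0.594
[0.8 0.1 1.6] [ 0.0009 -0.0183  0.0012]
```

{"method": "apply_moves", "body": {"commands": [[-0.4,0,1.0,0,0,0,0],[-0.8,0,1.6,0,0,0,0],[-0.8,0,1.6,0,0,0,0],[-0.8,0,1.6,0,0,0,0]]}}

```text
t: 6.9
eef_pos: [0.6196, 0.1061, 0.0665]
ee_rot: [3.141, 0.576, 0.26]
wrist_force: [7.3, -2.0, 0.8]
opening: 0.124
grasp_force: 63.0
```

```bash
python3 -c "
from h import *
where()
gobar(90,40)
look('c4.png',.06,.05)"
```

```text
t 6.9 fix xyz mm [91.6 -0.9 66.5] rpy [3.141 0.576 0.26 ] F [ 7.3 -2.   0.8] op 0.124 gf 63.023693561553955
a,q,tilt -0.216 1.732 0.594
[1.7 0.1 0.3] [ 0.0011 -0.0183  0.0013]
scene offset 266 149
top offset 199 146
```

View pics/c4.png

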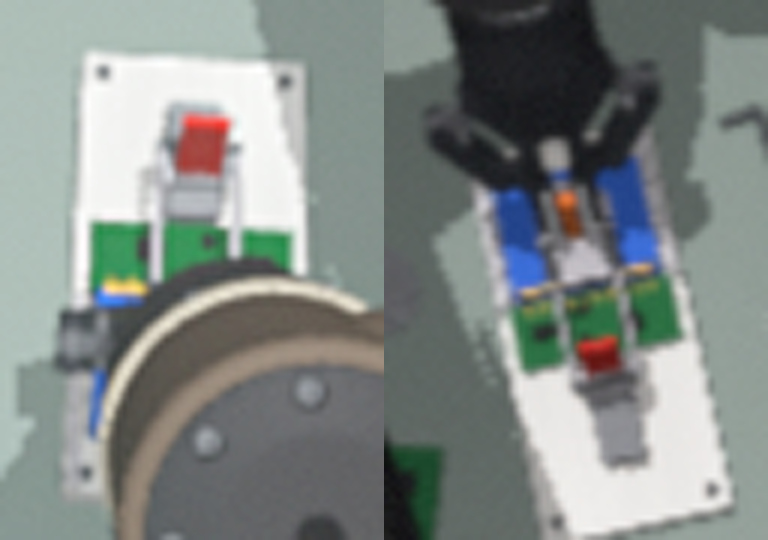

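The lever is at about 1.6 rad, the red face is near (205,150) in the left crop, and the jaw is being dragged along by the hook (steady 7 N), so the bar is hooked. Releasing and backing off.

{"method": "apply_moves", "body": {"commands": [[0,0,0,0,0,0,0.4],[0,0,0,0,0,0,0.4],[0,0,0,0,0,0,0.4],[0,0,0,0,0,0,0.4],[0,0,-20,0,0,0,0.4],[0,0,-40,0,0,0,0.4],[0,0,-65,0,0,0,0.4],[0,0,-65,0,0,0,0.0],[0,0,-65,0,0,0,0.0],[0,0,-65,0,0,0,0.0]]}}

```text
t: 7.83
eef_pos: [0.6519, 0.1151, 0.1197]
ee_rot: [-3.141, 0.581, 0.26]
wrist_force: [-0.4, -0.4, 0.0]
opening: 0.006
grasp_force: 0.0
```

```bash
cat >> h.py <<'E'
def press(q,D,gap=0,s=48,y=0.):
    d=np.array([-np.cos(q),np.sin(q)]);n=np.array([np.sin(q),np.cos(q)])
    p=np.array([0,42])+s*d+(7+gap)*n          # contact point on face
    tx=np.array([np.cos(D),-np.sin(D)]); tz=np.array([-np.sin(D),-np.cos(D)])
    e=-11 if q>D+.05 else 0                    # -x corner leads, else flat tip
    t=p-e*tx-8*tz
    st=status.get_state(); T=Ro.from_euler('z',F[2])*Ro.from_euler('y',D)*Ro.from_euler('x',np.pi); R=Ro.from_euler('xyz',st['ee_rot'])
    print('q',q,'D',D,'tcp',t.round(1),(R.inv().apply(fw(t[0]/1e3,t[1]/1e3,y)-st['eef_pos'])*1e3).round(1),(R.inv()*T).as_rotvec().round(3))
E
python3 -c "
from h import *
where()
look('c5.png',.06,.05)
press(1.6,.5,40)
press(1.6,.5,10)
"
```

```text
t 7.83 fix xyz mm [125.1  -0.5 119.7] rpy [-3.141  0.581  0.26 ] F [-0.4 -0.4  0. ] op 0.006 gf 0.0
scene offset 266 149
top offset 199 146
q 1.6 D 0.5 tcp [61.9 90.4] [-36.6  -0.7  58.8] [0.    0.082 0.001]
q 1.6 D 0.5 tcp [31.9 91.2] [-62.1  -0.7  74.6] [0.    0.082 0.001]
```

View pics/c5.png

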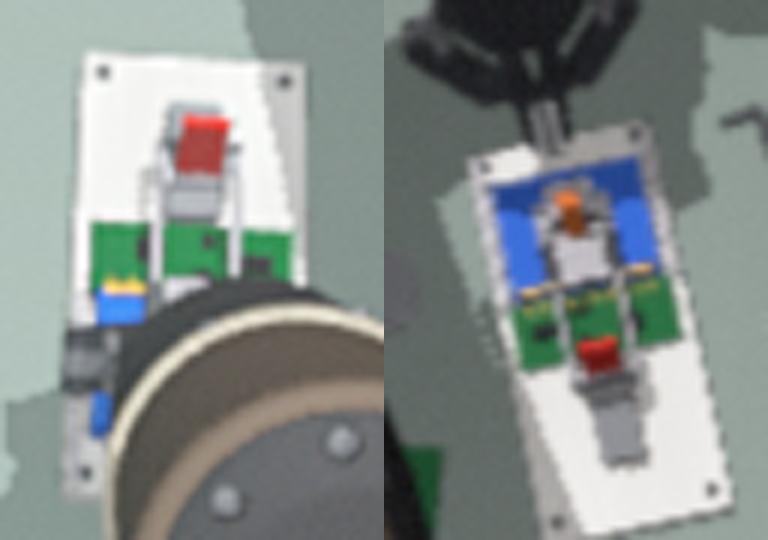

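```bash
cat >> h.py <<'E'
def tcpto(x,z,D,y=0.):
    st=status.get_state(); T=Ro.from_euler('z',F[2])*Ro.from_euler('y',D)*Ro.from_euler('x',np.pi); R=Ro.from_euler('xyz',st['ee_rot'])
    print((x,z),(R.inv().apply(fw(x/1e3,z/1e3,y)-st['eef_pos'])*1e3).round(1),(R.inv()*T).as_rotvec().round(3))
E
python3 -c "
from h import *
tcpto(125,170,.5);tcpto(60,150,.5);tcpto(45,95,.5)"
```

```text
(125, 170) [-27.6  -0.6 -42.4] [0.    0.082 0.001]
(60, 150) [-70.9  -0.7  10. ] [0.    0.082 0.001]
(45, 95) [-53.2  -0.7  64.2] [0.    0.082 0.001]
```

{"method": "apply_moves", "body": {"commands": [[-28,0,-42,0,0.08,0,0],[-28,0,-42,0,0.08,0,0],[-50,-0.7,-15,0,0.08,0,0],[-71,-0.7,10,0,0.08,0,0],[-71,-0.7,10,0,0.08,0,0],[-62,-0.7,37,0,0.08,0,0],[-53,-0.7,64,0,0.08,0,0],[-53,-0.7,64,0,0.08,0,0],[-53,-0.7,64,0,0.08,0,0]]}}

```text
t: 8.68
eef_pos: [0.5748, 0.0948, 0.0958]
ee_rot: [3.141, 0.503, 0.259]
wrist_force: [0.2, 0.5, 1.9]
opening: -0.0
grasp_force: 0.0
```

```bash
python3 -c "
from h import *
where()
for q in (1.65,1.5,1.4,1.3,1.2,1.1,1.0,.9,.8,.7): press(q,.5)"
```

```text
t 8.68 fix xyz mm [45.4 -0.4 95.8] rpy [3.141 0.503 0.259] F [0.2 0.5 1.9] op -0.0 gf 0.0
q 1.65 D 0.5 tcp [24.3 91. ] [-16.2  -0.5  14.3] [0.001 0.003 0.001]
q 1.5 D 0.5 tcp [17.1 92.1] [-23.   -0.5  16.8] [0.001 0.003 0.001]
q 1.4 D 0.5 tcp [12.2 92.2] [-27.3  -0.5  19.1] [0.001 0.003 0.001]
q 1.3 D 0.5 tcp [ 7.4 91.9] [-31.4  -0.5  21.7] [0.001 0.003 0.001]
q 1.2 D 0.5 tcp [ 2.6 91. ] [-35.2  -0.5  24.8] [0.001 0.003 0.001]
q 1.1 D 0.5 tcp [-2.  89.7] [-38.6  -0.5  28.2] [0.001 0.003 0.001]
q 1.0 D 0.5 tcp [-6.6 87.9] [-41.7  -0.5  31.9] [0.001 0.003 0.001]
q 0.9 D 0.5 tcp [-10.9  85.7] [-44.4  -0.5  35.9] [0.001 0.003 0.001]
q 0.8 D 0.5 tcp [-14.9  83.1] [-46.7  -0.5  40.2] [0.001 0.003 0.001]
q 0.7 D 0.5 tcp [-18.7  80. ] [-48.6  -0.5  44.7] [0.001 0.003 0.001]
```

{"method": "apply_moves", "body": {"commands": [[-8,0,8,0,0,0,0],[-16,-0.5,14,0,0,0,0],[-20,-0.5,16,0,0,0,0],[-23,-0.5,17,0,0,0,0],[-25,-0.5,18,0,0,0,0],[-27,-0.5,19,0,0,0,0]]}}

```text
t: 9.18
eef_pos: [0.5456, 0.0877, 0.0935]
ee_rot: [3.141, 0.496, 0.26]
wrist_force: [3.8, 1.4, 5.0]
opening: -0.002
grasp_force: 2.4
```

```bash
python3 -c "
from h import *
where()
for q in (1.4,1.3,1.2,1.1,1.0,.9,.8,.7,.6): press(q,.5)"
```

```text
t 9.18 fix xyz mm [15.3  0.2 93.5] rpy [3.141 0.496 0.26 ] F [3.8 1.4 5. ] op -0.002 gf 2.4260229617357254
q 1.4 D 0.5 tcp [12.2 92.2] [-2.1  0.2  2.6] [ 0.001 -0.004  0.002]
q 1.3 D 0.5 tcp [ 7.4 91.9] [-6.2  0.2  5.2] [ 0.001 -0.004  0.002]
q 1.2 D 0.5 tcp [ 2.6 91. ] [-10.    0.2   8.2] [ 0.001 -0.004  0.002]
q 1.1 D 0.5 tcp [-2.  89.7] [-13.5   0.2  11.6] [ 0.001 -0.004  0.002]
q 1.0 D 0.5 tcp [-6.6 87.9] [-16.6   0.2  15.3] [ 0.001 -0.004  0.002]
q 0.9 D 0.5 tcp [-10.9  85.7] [-19.3   0.2  19.3] [ 0.001 -0.004  0.002]
q 0.8 D 0.5 tcp [-14.9  83.1] [-21.7   0.2  23.6] [ 0.001 -0.004  0.002]
q 0.7 D 0.5 tcp [-18.7  80. ] [-23.5   0.2  28. ] [ 0.001 -0.004  0.002]
q 0.6 D 0.5 tcp [-22.2  76.6] [-25.    0.2  32.7] [ 0.001 -0.004  0.002]
```

Contact is made at about 4 N. Sweeping on to q≈0.7.

{"method": "apply_moves", "body": {"commands": [[-4,0,4,0,0,0,0],[-6,0,5,0,0,0,0],[-8,0,7,0,0,0,0],[-10,0,8,0,0,0,0],[-12,0,10,0,0,0,0],[-13.5,0,11.6,0,0,0,0]]}}

```text
t: 9.68
eef_pos: [0.5287, 0.0831, 0.0897]
ee_rot: [3.141, 0.496, 0.26]
wrist_force: [5.2, 2.1, 8.8]
opening: -0.002
grasp_force: 4.3
```

```bash
python3 -c "
from h import *
where()
look('c6.png',.03,.05)
for q in (1.1,1.0,.9,.8,.7,.6): press(q,.5)"
```

```text
t 9.68 fix xyz mm [-2.1  0.  89.7] rpy [3.141 0.496 0.26 ] F [5.2 2.1 8.8] op -0.002 gf 4.286161120980978
scene offset 266 139
top offset 201 155
q 1.1 D 0.5 tcp [-2.  89.7] [ 0.4  0.1 -0.2] [ 0.001 -0.003  0.002]
q 1.0 D 0.5 tcp [-6.6 87.9] [-2.8  0.1  3.5] [ 0.001 -0.003  0.002]
q 0.9 D 0.5 tcp [-10.9  85.7] [-5.5  0.1  7.5] [ 0.001 -0.003  0.002]
q 0.8 D 0.5 tcp [-14.9  83.1] [-7.8  0.  11.8] [ 0.001 -0.003  0.002]
q 0.7 D 0.5 tcp [-18.7  80. ] [-9.7  0.  16.2] [ 0.001 -0.003  0.002]
q 0.6 D 0.5 tcp [-22.2  76.6] [-11.1   0.   20.9] [ 0.001 -0.003  0.002]
```

View pics/c6.png

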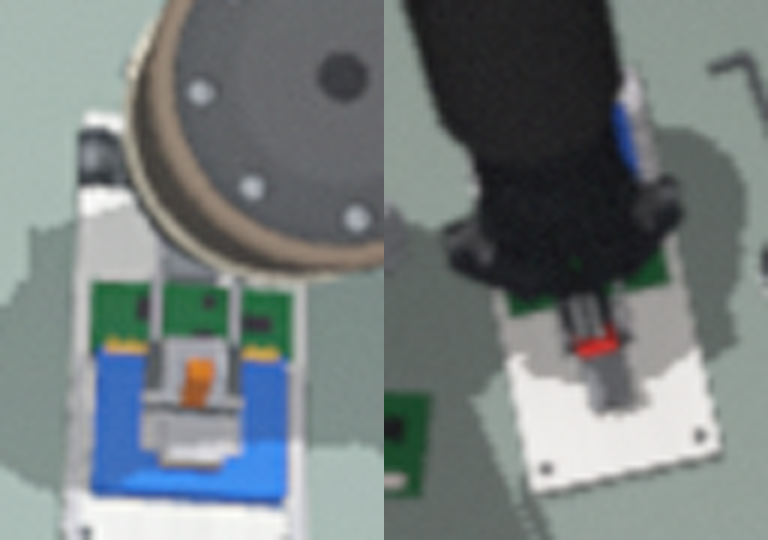

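The bar sits in the slot at (193,400) in the left crop, and tension is building (~10 N). Continuing.

{"method": "apply_moves", "body": {"commands": [[-1.4,0,1.8,0,0,0,0],[-2.8,0,3.5,0,0,0,0],[-4.2,0,5.5,0,0,0,0],[-5.5,0,7.5,0,0,0,0],[-6.7,0,9.6,0,0,0,0],[-7.8,0,11.8,0,0,0,0],[-8.8,0,14,0,0,0,0],[-9.7,0,16.2,0,0,0,0],[-9.7,0,16.2,0,0,0,0]]}}

```text
t: 10.53
eef_pos: [0.511, 0.0784, 0.08]
ee_rot: [3.141, 0.501, 0.26]
wrist_force: [0.5, 1.6, 7.6]
opening: -0.001
grasp_force: 3.1
```

```bash
python3 -c "
from h import *
where()
for q,D in ((.7,.5),(.65,.45),(.6,.4),(.5,.3),(.5,.25),(.45,.2),(.4,.15),(.35,.1),(.3,.05),(.3,0),(.25,0),(.2,0),(.1,0),(0,0)): press(q,D)"
```

```text
t 10.53 fix xyz mm [-20.4  -0.   80. ] rpy [3.141 0.501 0.26 ] F [0.5 1.6 7.6] op -0.001 gf 3.0609319265931845
q 0.7 D 0.5 tcp [-18.7  80. ] [ 1.5  0.  -0.8] [0.001 0.001 0.001]
q 0.65 D 0.45 tcp [-20.6  79. ] [ 0.3 -0.   0.9] [0.001 0.051 0.001]
q 0.6 D 0.4 tcp [-22.4  78. ] [-0.8 -0.   2.7] [0.001 0.101 0.001]
q 0.5 D 0.3 tcp [-25.9  75.5] [-2.6 -0.   6.5] [0.001 0.201 0.002]
q 0.5 D 0.25 tcp [-26.1  76.2] [-3.2 -0.   6.1] [0.001 0.251 0.002]
q 0.45 D 0.2 tcp [-27.8  74.8] [-4.  -0.   8.1] [0.001 0.301 0.002]
q 0.4 D 0.15 tcp [-29.4  73.4] [-4.7 -0.  10.1] [0.001 0.351 0.002]
q 0.35 D 0.1 tcp [-30.9  71.9] [-5.3 -0.  12.2] [0.001 0.401 0.002]
q 0.3 D 0.05 tcp [-32.4  70.3] [-5.8 -0.  14.3] [0.001 0.451 0.002]
q 0.3 D 0 tcp [-32.8  70.9] [-6.5 -0.  13.9] [0.001 0.501 0.002]
q 0.25 D 0 tcp [-33.8  68.7] [-6.3 -0.  16.4] [0.001 0.501 0.002]
q 0.2 D 0 tcp [-34.7  66.4] [-5.9 -0.  18.8] [0.001 0.501 0.002]
q 0.1 D 0 tcp [-36.1  61.8] [-5.  -0.  23.5] [0.001 0.501 0.002]
q 0 D 0 tcp [-48.  57.] [-13.1  -0.1  33.4] [0.001 0.501 0.002]
```

{"method": "apply_moves", "body": {"commands": [[0.3,0,0.9,0,0.05,0,0],[-0.8,0,2.7,0,0.1,0,0],[-1.7,0,4.6,0,0.15,0,0],[-2.6,0,6.5,0,0.2,0,0],[-3.2,0,6.1,0,0.25,0,0],[-4,0,8.1,0,0.3,0,0],[-4.7,0,10.1,0,0.35,0,0],[-5.3,0,12.2,0,0.4,0,0],[-5.3,0,12.2,0,0.4,0,0]]}}

```text
t: 11.28
eef_pos: [0.4998, 0.0754, 0.0714]
ee_rot: [-3.141, 0.097, 0.259]
wrist_force: [0.1, -0.1, 0.3]
opening: -0.003
grasp_force: 0.4
```

```bash
python3 -c "
from h import *
where()
for q,D,s in ((.4,.0,50),(.35,0,50),(.3,0,50),(.25,0,51),(.2,0,52),(.15,0,53),(.1,0,54),(.06,0,55)): press(q,D,0,s)
press(0,0,0,46)"
```

```text
t 11.28 fix xyz mm [-32.1  -0.   71.4] rpy [-3.141  0.097  0.259] F [ 0.1 -0.1  0.3] op -0.003 gf 0.4094739072024822
q 0.4 D 0.0 tcp [-32.3  75.9] [-0.7 -0.  -4.5] [-0.     0.097  0.001]
q 0.35 D 0 tcp [-33.6  73.7] [-1.7 -0.  -2.1] [-0.     0.097  0.001]
q 0.3 D 0 tcp [-34.7  71.5] [-2.6 -0.   0.2] [-0.     0.097  0.001]
q 0.25 D 0 tcp [-36.7  69.4] [-4.4 -0.   2.5] [-0.     0.097  0.001]
q 0.2 D 0 tcp [-38.6  67.2] [-6.  -0.   4.8] [-0.     0.097  0.001]
q 0.15 D 0 tcp [-40.4  64.8] [-7.6 -0.   7.3] [-0.     0.097  0.001]
q 0.1 D 0 tcp [-42.   62.4] [-9. -0. 10.] [-0.     0.097  0.001]
q 0.06 D 0 tcp [-43.5  60.3] [-10.3  -0.   12.2] [-0.     0.097  0.001]
q 0 D 0 tcp [-46.  57.] [-12.4  -0.   15.7] [-0.     0.097  0.001]
```

{"method": "apply_moves", "body": {"commands": [[-1.7,0,-0.5,0,0.05,0,0],[-2.6,0,0.2,0,0.097,0,0],[-4.4,0,2.5,0,0.097,0,0],[-4.4,0,2.5,0,0.097,0,0]]}}

```text
t: 11.62
eef_pos: [0.4959, 0.0745, 0.0686]
ee_rot: [3.141, 0.006, 0.26]
wrist_force: [-0.5, -0.2, 1.5]
opening: 0.001
grasp_force: 0.7
```

{"method": "apply_moves", "body": {"commands": [[-1.6,0,2.3,0,0,0,0],[-1.6,0,2.3,0,0,0,0]]}}

```text
t: 11.78
eef_pos: [0.4948, 0.0743, 0.0656]
ee_rot: [3.141, 0.006, 0.259]
wrist_force: [-0.5, -0.8, 0.9]
opening: 0.002
grasp_force: 0.4
```

{"method": "apply_moves", "body": {"commands": [[-1.6,0,2.3,0,0,0,0],[-1.6,0,2.3,0,0,0,0]]}}

```text
t: 11.95
eef_pos: [0.4929, 0.0737, 0.063]
ee_rot: [3.141, 0.005, 0.259]
wrist_force: [-0.3, -0.7, -0.4]
opening: -0.001
grasp_force: 0.0
```

```bash
python3 -c "
from h import *
where()
for n in ('scene','top'):
  s=imaging.snapshot(n); m=cv2.inRange(s['frame'],(110,0,0),(255,70,70)); u,v=proj(s,fw(-.03,.06)).astype(int); yy,xx=np.nonzero(m[v-30:v+30,u-25:u+25]); print(n,len(xx), (xx.mean()+u-25,yy.mean()+v-30) if len(xx) else '', xx.min()+u-25 if len(xx) else '',yy.min()+v-30,yy.max()+v-30)
  for q in (0,.15,.3):
    d=np.array([-np.cos(q),np.sin(q)]);nn=np.array([np.sin(q),np.cos(q)]); e=np.array([0,.042])+.064*d+.007*nn; print(q,proj(s,fw(*e)).round(1))
"
```

```text
t 11.95 fix xyz mm [-39.1   0.1  63. ] rpy [3.141 0.005 0.259] F [-0.3 -0.7 -0.4] op -0.001 gf 0.0
scene 22 (np.float64(298.1818181818182), np.float64(169.22727272727272)) 296 164 172
0 [298.8 156.3]
0.15 [299.1 155. ]
0.3 [299.4 154.2]
top 5 (np.float64(239.60000000000002), np.float64(226.2)) 237 225 227
0 [239.4 227.5]
0.15 [239.1 226.6]
0.3 [238.8 225.4]
```

{"method": "apply_moves", "body": {"commands": [[-1.5,0,1.5,0,0,0,0],[-3,0,3,0,0,0,0],[-3,0,3,0,0,0,0]]}}

```text
t: 12.3
eef_pos: [0.4899, 0.0729, 0.0605]
ee_rot: [3.142, 0.004, 0.259]
wrist_force: [-0.9, 0.5, -0.4]
opening: 0.0
grasp_force: 0.0
```

{"method": "apply_moves", "body": {"commands": [[-1,0,1,0,0,0,0],[-2,0,2,0,0,0,0],[-2,0,2,0,0,0,0]]}}

```text
t: 12.55
eef_pos: [0.4883, 0.0725, 0.0588]
ee_rot: [-3.142, 0.003, 0.259]
wrist_force: [0.2, 0.0, -0.1]
opening: -0.003
grasp_force: 0.0
```

{"method": "apply_moves", "body": {"commands": [[0,0,0.6,0,0,0,0],[0,0,0.6,0,0,0,0]]}}

```text
t: 12.72
eef_pos: [0.4886, 0.0727, 0.0583]
ee_rot: [-3.142, 0.003, 0.259]
wrist_force: [0.4, -0.5, -0.0]
opening: 0.001
grasp_force: 0.0
```

{"method": "apply_moves", "body": {"commands": [[0,0,0.6,0,0,0,0],[0,0,0.6,0,0,0,0]]}}

```text
t: 12.88
eef_pos: [0.4886, 0.0726, 0.0577]
ee_rot: [3.142, 0.003, 0.259]
wrist_force: [0.1, -0.1, -0.2]
opening: 0.002
grasp_force: 0.0
```

{"method": "apply_moves", "body": {"commands": [[0,0,0.6,0,0,0,0],[0,0,0.6,0,0,0,0]]}}

```text
t: 13.05
eef_pos: [0.4886, 0.0726, 0.0571]
ee_rot: [-3.142, 0.003, 0.259]
wrist_force: [-0.0, -0.2, -0.7]
opening: 0.002
grasp_force: 0.0
```

{"method": "apply_moves", "body": {"commands": [[0,0,0.6,0,0,0,0],[0,0,0.6,0,0,0,0]]}}

```text
t: 13.22
eef_pos: [0.4886, 0.0726, 0.0568]
ee_rot: [3.141, 0.003, 0.26]
wrist_force: [-1.9, 0.4, 5.0]
opening: -0.002
grasp_force: 2.4
```

{"method": "apply_moves", "body": {"commands": [[0,0,0.5,0,0,0,0],[0,0,0.5,0,0,0,0]]}}

```text
t: 13.38
eef_pos: [0.4886, 0.0726, 0.0567]
ee_rot: [3.141, 0.003, 0.26]
wrist_force: [-3.3, 0.3, 9.3]
opening: 0.001
grasp_force: 4.5
```

Rigid stop felt at tip height 48.7 mm (flat is 49 mm). One slight extra press, then retreat and look.

{"method": "apply_moves", "body": {"commands": [[0,0,0.4,0,0,0,0],[0,0,0.4,0,0,0,0]]}}

```text
t: 13.55
eef_pos: [0.4886, 0.0726, 0.0565]
ee_rot: [3.141, 0.003, 0.26]
wrist_force: [-4.4, 0.2, 12.4]
opening: 0.002
grasp_force: 6.2
```

{"method": "apply_moves", "body": {"commands": [[0,0,-15,0,0,0,0],[0,0,-50,0,0,0,0],[0,0,-90,0,0,0,0],[-100,0,-130,0,0,0,0],[-100,0,-130,0,0,0,0],[-100,0,-130,0,0,0,0],[-100,0,-130,0,0,0,0],[-100,0,-130,0,0,0,0],[-100,0,-130,0,0,0,0]]}}

```text
t: 14.3
eef_pos: [0.3927, 0.0474, 0.1863]
ee_rot: [-3.141, 0.002, 0.26]
wrist_force: [-0.2, -0.3, -0.3]
opening: 0.002
grasp_force: 0.0
```

```bash
python3 -c "
from h import *
where()
look('c7.png',.04,.04)"
```

```text
t 14.3 fix xyz mm [-142.7    0.2  186.3] rpy [-3.141e+00  2.000e-03  2.600e-01] F [-0.2 -0.3 -0.3] op 0.002 gf 0.0
scene offset 265 144
top offset 201 153
```

View pics/c7.png

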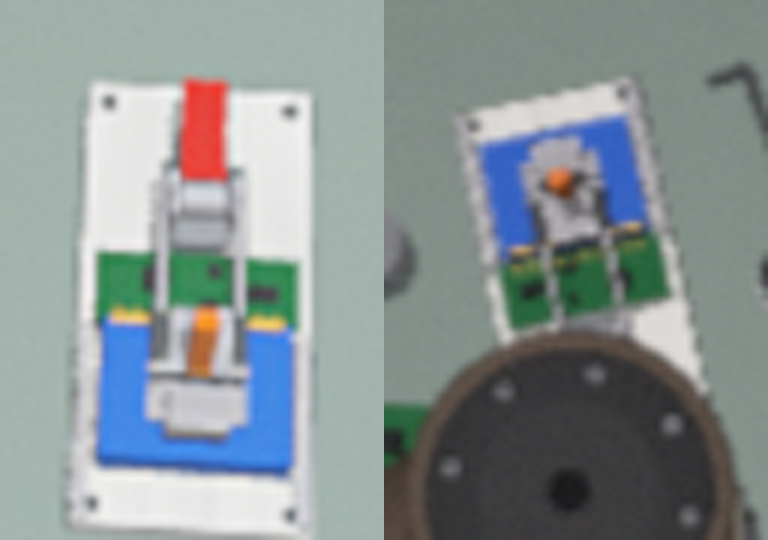

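The red handle lies flat ((205,130) in the left crop), the bar is in the slot at (198,370), and the jaw edge is against the board. Handing in.

```bash
python3 -c "
from h import *
print(r.close_job())"
```

```text
the job is handed in; nothing more can be done
None
```

The latch is closed and the job is handed in. The last picture shows the crossbar in the slot, the lever flat and the jaw against the board; the lever met its stop at about 12 N. The hand-in gave no verdict.

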